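# Test run of a new press-to-run mill

### The job

Give the new coffee mill its test run: swing both flaps of its carton open past upright so they stay back, take the mill's lid out by its bar grip, and fit it on the mill with its two side lugs in the notches of the collar. Press the lid right down against the sprung ring, to the bottom of its 9 mm travel, and finish still holding it down with the gripper, for the mill runs only while it is pressed. Leave the mug, the drinking glass and the screw-top jar where they stand.

Things in the scene. Friction and masses are not known exactly. Their poses are not given: they have to be found in the camera images.
- mill: Coffee mill without its lid: round steel motor base, 102 mm across, 135 mm high, open bowl on top; stands fast, does not move. Origin: centre of its underside; z up. A black collar round the mouth (98 mm outside, 86 mm inside, top edge 135 mm above the table, 20 mm deep) is cut through by two notches 17 mm wide, across from each other on the mill's +x and -x sides.
- mill_mouth (a point): Centre of the mill's mouth, on its axis, level with the collar's top edge (135 mm above the table). Axes as the mill's: x runs through the two notches.
- mill_ring (a joint): Grey sprung ring inside the collar (83 mm across, 8 mm wide), the mill's safety switch. Value = downward travel in m: 0 = up (its top 131 mm above the table, 4 mm below the collar's edge), 0.009 = bottom stop. The spring pushes up with about 3 N at the top, 11 N at the bottom. The lid's weight does not move it; the mill runs from 7 mm on.
- mill_lid: Black plastic lid, 140 g, lying upright in the carton. Origin: centre of its underside; z up. Skirt 80 mm across, 30 mm high, narrowing to 66 mm at the top; on it a bar grip 56 mm long (lid's x), 24 mm wide (y), its top 58 mm above the underside. Two lugs at the skirt's foot on the +x and -x sides: 12 mm wide, 8 mm high, 99 mm over both. Half a turn makes no difference to the fit.
- mill_lid_grip (a point): Middle of the lid's bar grip, on its axis, 43 mm above its underside (15 mm below the bar's top). Axes as the lid's. Lid lugs in the notches and resting on the ring: underside 131 mm above the table; pressed right down: 122 mm. Turned wrongly, the lugs stand on the collar and the ring cannot be pressed.
- carton: Cardboard carton, 158 x 158 mm, 120 mm high, walls 4 mm, open on top but for two flaps; it does not move. Origin: centre of its underside; z up, +y towards the left flap. An inner shelf, its top 50 mm above the table, carries the lid. The two flaps are short: a gap stays between them over the middle.
- flap_left (a joint): Flap hinged along the carton's +y rim (79 mm from the middle, 120 mm above the table), 156 mm wide, 62 mm long, 4 mm thick. Value in rad: 0 = closed and level, grows as its free edge swings up and outward, 1.57 = upright, stop at 2.7. Starts ajar (0.85 to 1.1), stays where it is put (crease friction). Open means beyond 1.75.
- flap_right (a joint): The same flap on the carton's -y rim, mirror-wise.
- flap_left_edge (a point): Middle of the left flap's free edge.
- flap_right_edge (a point): Middle of the right flap's free edge.
- flap_left_hinge (a point): Middle of the left flap's hinge line.
- flap_right_hinge (a point): Middle of the right flap's hinge line.
- mug: White mug, 82 mm across, 94 mm high, on the table near the robot; leave alone. Origin: underside.
- tumbler: Drinking glass, 76 mm across, 86 mm high, at the back of the table; leave alone. Origin: centre of its underside.
- jar: Glass jar with a dark screw top, 70 mm across, 86 mm high, near the robot on the right; leave alone. Origin: centre of its underside.

How it is judged:
By the outcome, as a careful person would: the job done as asked, in the order asked, and still so for the second after the job is handed in, while the arm keeps its last pose, push and grip.
It also fails if it takes over 48 s, if anything falls off the work surface, if the arm or the gripper's body presses on something with over 40 N, if the wrist force passes 120 N, or if a joint passes its speed limit or range.

### The arm

A 7-joint arm with a two-finger parallel gripper is mounted at the origin on a cart in front of the work surface, level with it; the furniture and walls round the work are solid. World frame = base frame: x ahead of the robot, y to its left, z up, the work surface at z = 0. Lengths are in m, angles in rad, forces in N, time in s.
With the tool pointing down it reaches from about 0.425 to 0.925 m from the base axis. Payload 6.8 kg.
Tool frame: the origin (TCP) lies on the front face of the gripper's body, between the roots of the fingers; the fingertips stand 73 mm ahead of it and the grasp point (between the pads) lies 54 mm ahead of it (env.nose_length is the distance from the TCP to the fingertips, in m); z points along the fingers, y is the direction in which the jaws open and shut (so a half turn about z gives the same grasp; the last joint's range is limited). The gripper opens to 85 mm and grips with 20 to 120 N. Pads are 22 mm wide; open, the fingers measure 114 mm over their backs; the gripper's body (76 mm by 85 mm) begins 54 mm behind the grasp point. The pads swing forward as they close: fully open they stand 13 mm farther back than shut.
Start: joints at [1.042, 0.477, 0.022, 1.555, -0.011, 1.109, -0.083], TCP at [0.276, -0.616, 0.304] pointing down, gripper open.
Joint ranges: [-2.96, 2.96], [-0.34, 2.1], [-1.41, 1.46], [0.24, 2.44], [-1.37, 4.51], [0.17, 1.92], [-2.96, 2.96]. Speed limits (rad/s): [2.39, 2.39, 3.14, 3.14, 3.14, 3.14, 3.14].

### API

Orientations are given as a unit quaternion [w, x, y, z].
In Python, from cell import env, kin, camera, calibration, job gives the robot as it stands. The module is installed in compiled form; this text tells all that it offers. Calls block until the motion is done:
- env.reach(position, orientation): joint-space move of the TCP to a pose.
- env.movel(position, velocity=0.15, rot=None, stop_force=None): straight line of the TCP; rot=None keeps the orientation; velocity is the mean speed in m/s. With stop_force (N) it stops when the force on the tool has changed by that much, and returns True; else False.
- env.goto_joints(angles): joint-space move.
- env.grip(opening, f_grip=None): finger opening in m; f_grip is the grip in N (None keeps the last); returns when the fingers have stopped.
- env.dwell(seconds).
- kin.inverse_kinematics(position, orientation): joint angles nearest the present ones, or None.
- env.get_state(): the state.
- camera(name): name is "scene" or "side" or "wrist"; returns (picture, depth): 480x640x3 uint8, blue, green, red; 480x640 float32, m along the optical axis (not along the pixel's ray), 0 where there is no reading.
- calibration(name): a dict with "fx", "fy", "cx", "cy" (pixels), "rvec" (rotation vector, rad) and "tvec" (3), from world to camera coordinates, as OpenCV has them. Camera axes: x right, y down, z forward; pixel columns grow to the right and rows downward; lengths in m; the calibration is good to about 2 mm. A picture is of the moment at which its call begins: read the wrist's pose just before it. calibration takes no time and is no camera call; for the wrist camera it gives the pose at the moment of the call.
A pose or a line that the arm cannot do raises env.PlanningError and nothing moves.
- job.job_done(): hands the job in, once; it reports no verdict.
The state is a dict: "time": time; "qpos": joint angles; "joint_velocities": joint speeds; "joint_torque": joint torques, N m; "tcp_pos": TCP position; "orientation": TCP orientation; "force": force on the tool from outside, world axes, zero at the start; "torque": the same for the moment, N m; "opening": finger opening in m.
Only numpy, scipy, OpenCV 4.12 (cv2) and the standard library are available. Lean on these libraries where they do the work, as an engineer would, in place of code of your own. Each camera call takes 0.05 s, during which the arm holds its last target.

## Working session

There is one attempt and no reset: what is moved stays moved. The work goes in short steps, each a Python script; the robot and the scene stay as the last script left them, time stands still between calls to the robot, and variables do not carry over. Pictures are saved under pics/ and viewed, and the job is handed in when it is done.

```bash
mkdir -p pics
cat > h.py <<'E'
import numpy as np, cv2
from cell import env, kin, camera, calibration, job
def cam(name):
    c=calibration(name); R=cv2.Rodrigues(np.array(c["rvec"],float))[0]; t=np.array(c["tvec"],float).ravel()
    return c,R,t
def cloud(name,d,c=None):
    c,R,t=c or cam(name)
    v,u=np.mgrid[:480,:640]
    P=np.stack([(u-c["cx"])/c["fx"]*d,(v-c["cy"])/c["fy"]*d,d],-1)
    W=(P-t)@R; W[d<=0]=np.nan
    return W
def rayplane(cm,u,v,z):
    c,R,t=cm; o=-R.T@t; d=R.T@np.array([(u-c["cx"])/c["fx"],(v-c["cy"])/c["fy"],1.])
    return o+d*(z-o[2])/d[2]
def proj(cm,p):
    c,R,t=cm; q=R@np.asarray(p,float)+t
    return np.array([c["fx"]*q[0]/q[2]+c["cx"],c["fy"]*q[1]/q[2]+c["cy"]])
E
python3 - <<'E'
from h import *
s=env.get_state();print(s["time"],s["tcp_pos"],s["orientation"],s["opening"],env.nose_length)
for n in["scene","side","wrist"]:
    cm=cam(n)
    p,d=camera(n);cv2.imwrite(f"pics/{n}0.png",p);np.save(f"pics/{n}0.npy",d)
    print(n,-cm[1].T@cm[2],cm[1][2],cm[0]["fx"],(d>0).mean())
E
```

```text
0.0 [ 0.27552825 -0.61569234  0.30289106] [-9.09988703e-04  9.77948114e-01  2.08845845e-01 -2.65691254e-04] 0.08542804249082243 0.0726
scene [-0.23077539  0.38706594  0.70075502] [ 0.71920114 -0.38087012 -0.581109  ] 467.87840410929397 0.9959700520833333
side [ 0.00856219 -1.30975113  0.92259438] [ 0.30917347  0.80763885 -0.50212673] 597.1576099735569 0.996005859375
wrist [ 0.35003562 -0.58161405  0.37280188] [-0.29375001 -0.12914952 -0.94711738] 354.47447703081656 0.9958626302083333
```

View pics/scene0.png

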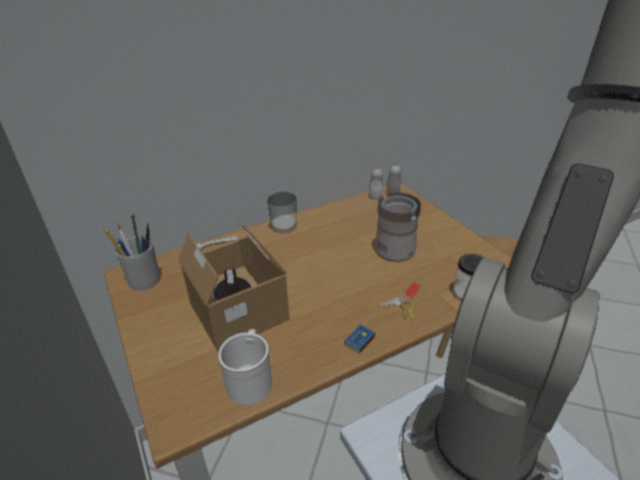

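View pics/side0.png

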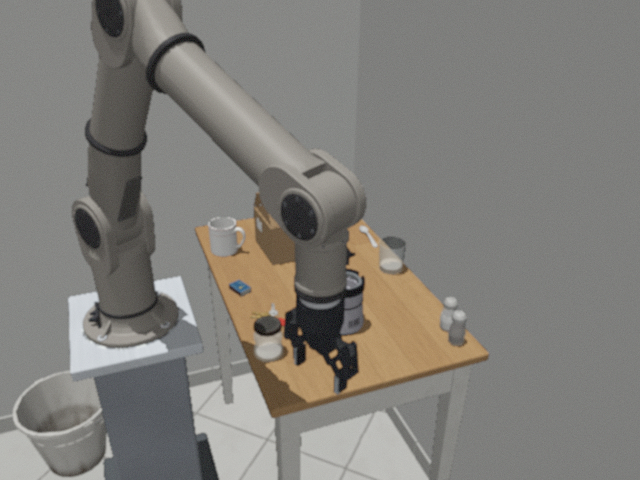

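View pics/wrist0.png

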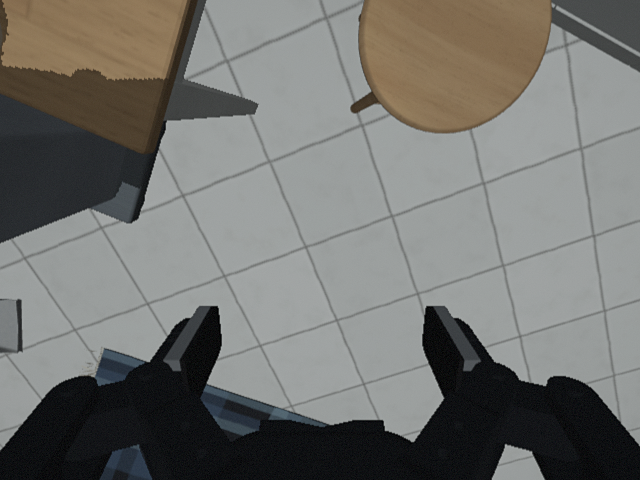

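The scene picture shows the carton at about (235,290), the mill at (398,225), the mug at (246,368), the tumbler at (283,212) and the jar at (470,275). The lid is visible inside the carton at (232,285). Next I'll get coarse positions from depth.

Run:
```python
from h import *
d=np.load("pics/scene0.npy");cm=cam("scene");W=cloud("scene",d,cm)
im=cv2.imread("pics/scene0.png")
for n,(u,v) in dict(boxcornerL=(181,243),cR=(287,275),mid=(235,290),flapRtop=(240,226),lid=(232,285),bar=(230,275),millrim=(397,205),millfront=(398,240),mug=(246,380),glass=(283,225),jar=(468,290),table=(330,270)).items(): print(n,W[v,u].round(3))
# height map top view
x=W[...,0];y=W[...,1];z=W[...,2]
ok=np.isfinite(z)&(x>.2)&(x<1.1)&(y>-.7)&(y<.8)&(z>-.02)&(z<.4)
H=np.zeros((450,750),np.float32)
r=((x[ok]-.2)*500).astype(int);c=((.8-y[ok])*500).astype(int)
o=np.argsort(z[ok]);
C=np.zeros((450,750,3),np.uint8)
zz=np.clip(z[ok]/.22*255,0,255).astype(np.uint8)
cc=cv2.applyColorMap(zz.reshape(-1,1),cv2.COLORMAP_JET)[:,0]
C[r[o],c[o]]=cc[o]
C=C[::-1].copy()
for k in range(0,9): cv2.putText(C,f"{.2+.1*k:.1f}",(0,450-50*k),0,.4,(255,255,255))
for k in range(0,15): cv2.putText(C,f"{.8-.1*k:.1f}",(50*k,445),0,.35,(255,255,255))
cv2.imwrite("pics/top0.png",C)
```

```text
boxcornerL [ 0.844  0.242 -0.034]
cR [0.542 0.068 0.002]
mid [0.447 0.218 0.096]
flapRtop [0.535 0.164 0.176]
lid [0.449 0.221 0.109]
bar [0.479 0.215 0.11 ]
millrim [ 0.525 -0.222  0.11 ]
millfront [ 0.456 -0.178  0.065]
mug [0.259 0.271 0.071]
glass [0.691 0.006 0.033]
jar [0.035 0.062 0.347]
table [ 0.506 -0.026  0.002]
```

View pics/top0.png

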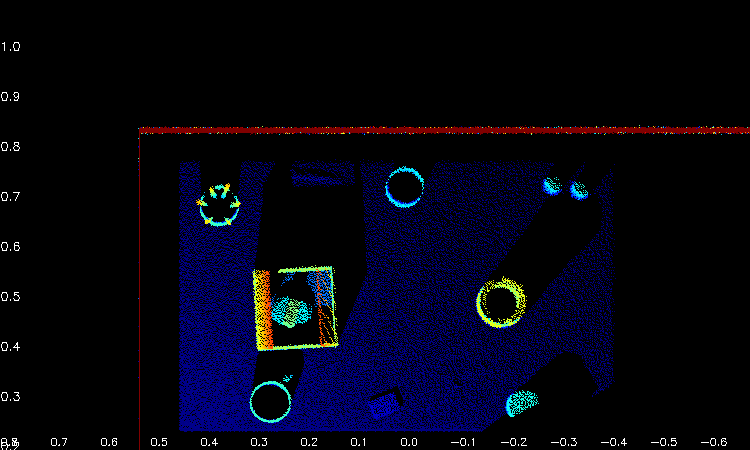

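Coarse positions: carton centre about (0.485, 0.208), mill about (0.494, -0.20). Next are close wrist views of both.

Run:
```python
from h import *
for n,p in (("mill",[.494,-.2,.36]),("carton",[.485,.208,.37])):
    env.reach(p,[0,1,0,0]); 
    cm=cam("wrist"); im,d=camera("wrist")
    np.savez(f"pics/{n}.npz",im=im,d=d,R=cm[1],t=cm[2]); cv2.imwrite(f"pics/{n}.png",im)
    s=env.get_state();print(s["time"],s["tcp_pos"],s["force"],cm[0])
```

```text
1.925 [ 0.49370722 -0.20119714  0.35983919] [ 0.51126903  0.19490445 -0.03834158] {'fx': 354.47447703081656, 'fy': 354.47447703081656, 'cx': 321.5674543701683, 'cy': 236.15581508363093, 'rvec': array([-2.04333991,  2.04594898,  0.33792921]), 'tvec': array([-0.199843  ,  0.40708107,  0.59188079])}
3.4833 [0.48571717 0.20640541 0.36983181] [ 0.81584997 -0.20922274 -0.9054764 ] {'fx': 354.47447703081656, 'fy': 354.47447703081656, 'cx': 321.5674543701683, 'cy': 236.15581508363093, 'rvec': array([-2.04240438,  2.04691099,  0.3375013 ]), 'tvec': array([0.20803053, 0.39568883, 0.59834925])}
```

View pics/mill.png

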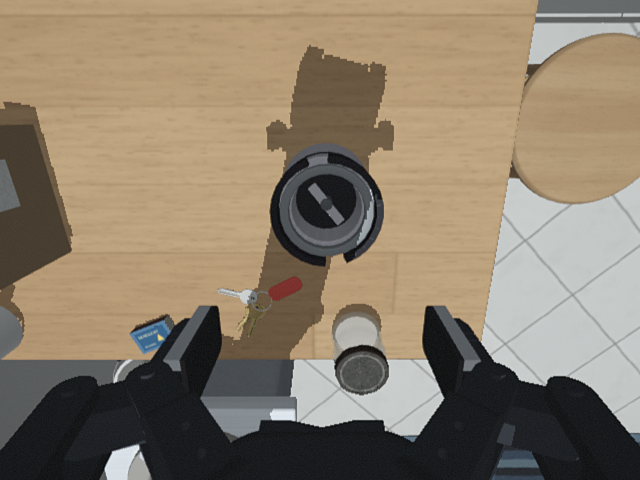

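View pics/carton.png

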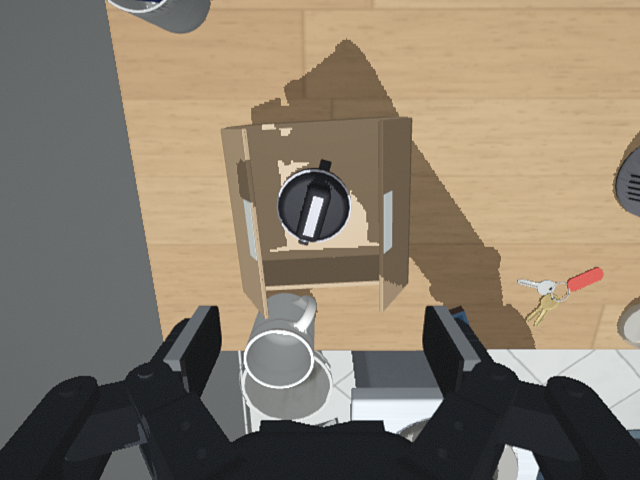

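The mill picture shows the collar round (327,208), with notches at about (317,158) and (338,260). The carton picture shows the lid at (314,205), lugs near (325,165) and (303,243), and flaps either side. Now measuring.

Run:
```python
from h import *
from scipy.optimize import least_squares
c=calibration("wrist")
def circ(P):
    r=least_squares(lambda q:np.hypot(P[:,0]-q[0],P[:,1]-q[1])-q[2],[*P[:,:2].mean(0),.045],loss="soft_l1",f_scale=.002).x
    return r
for n in("mill","carton"):
    f=np.load(f"pics/{n}.npz");W=cloud("",f["d"],(c,f["R"],f["t"]));im=f["im"]
    x,y,z=W[...,0],W[...,1],W[...,2]
    print(n,"table z",np.nanmedian(z[(z<.03)&(x>.35)&(x<.7)]))
    if n=="mill":
        m=(z>.131)&(z<.139)&(np.hypot(x-.494,y+.2)<.07)
        P=W[m];q=circ(P);print("collar",m.sum(),q,np.median(P[:,2]))
        r=np.hypot(P[:,0]-q[0],P[:,1]-q[1]);print("r pct",np.percentile(r,[2,25,50,75,98]))
        a=np.degrees(np.arctan2(P[:,1]-q[1],P[:,0]-q[0]));h,_=np.histogram(a,72,(-180,180));print([(int(-180+5*i),int(k)) for i,k in enumerate(h)])
        g=im[130:290,240:410]; cv2.imwrite("pics/millz.png",cv2.resize(g,None,fx=3.5,fy=3.5,interpolation=2))
    else:
        g=im[100:330,200:430]; cv2.imwrite("pics/cartz.png",cv2.resize(g,None,fx=2.6,fy=2.6,interpolation=2))
        for lo,hi in((.103,.113),(.075,.084),(.116,.124),(.13,.2)):
            m=(z>lo)&(z<hi)&(abs(x-.485)<.11)&(abs(y-.208)<.12);P=W[m];print(lo,hi,m.sum(),P.mean(0),P.min(0),P.max(0))
        m=(z>.103)&(z<.113)&(np.hypot(x-.47,y-.215)<.06);print("bartop",cv2.minAreaRect(P2:=(W[m][:,:2]*1000).astype(np.float32)))
```

```text
mill table z -0.00014750049737428602
collar 3013 [ 0.49579648 -0.20470942  0.04459699] 0.1344280769061051
r pct [0.03451378 0.04017048 0.04471921 0.04700434 0.04901988]
[(-180, 6), (-175, 10), (-170, 11), (-165, 9), (-160, 42), (-155, 45), (-150, 44), (-145, 50), (-140, 48), (-135, 41), (-130, 41), (-125, 44), (-120, 45), (-115, 47), (-110, 47), (-105, 44), (-100, 40), (-95, 47), (-90, 47), (-85, 48), (-80, 45), (-75, 45), (-70, 40), (-65, 45), (-60, 43), (-55, 43), (-50, 43), (-45, 47), (-40, 48), (-35, 51), (-30, 52), (-25, 55), (-20, 50), (-15, 51), (-10, 51), (-5, 42), (0, 17), (5, 13), (10, 9), (15, 10), (20, 47), (25, 47), (30, 52), (35, 51), (40, 48), (45, 47), (50, 42), (55, 51), (60, 44), (65, 48), (70, 48), (75, 43), (80, 44), (85, 40), (90, 42), (95, 44), (100, 45), (105, 47), (110, 46), (115, 42), (120, 48), (125, 42), (130, 45), (135, 48), (140, 46), (145, 45), (150, 38), (155, 48), (160, 46), (165, 45), (170, 46), (175, 42)]
carton table z -0.00024855598001791515
0.103 0.113 1738 [0.45916017 0.21314146 0.10751093] [0.40534635 0.14584885 0.10300328] [0.56632739 0.28382839 0.11298779]
0.075 0.084 2503 [0.46976497 0.21452573 0.07933498] [0.40479848 0.14445068 0.07500184] [0.56625444 0.27943249 0.08398372]
0.116 0.124 1430 [0.49268371 0.20973551 0.11977072] [0.40094767 0.12199692 0.11600163] [0.56634927 0.29362873 0.12399114]
0.13 0.2 9126 [0.49120734 0.20141374 0.15808232] [0.40284724 0.12671347 0.13000594] [0.56561893 0.29032258 0.1778479 ]
bartop ((475.15594482421875, 215.53909301757812), (23.738046646118164, 55.45619583129883), 73.43360900878906)
```

View pics/millz.png

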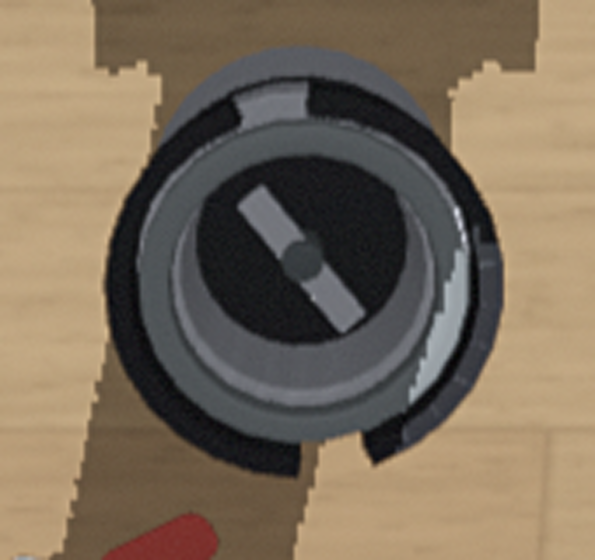

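View pics/cartz.png

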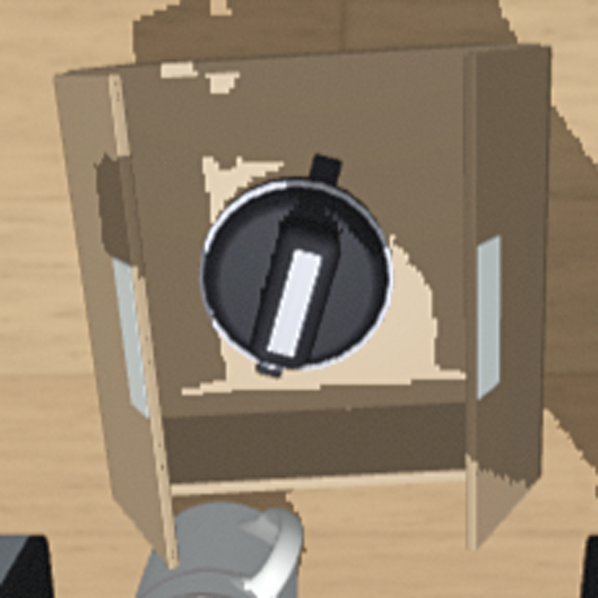

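The notches lie at about +10° and -170°. The lid bar measures 23.7 x 55.5 mm (given as 24 x 56), centre (0.475, 0.2155), angle -16.6°. I'll refine the measurements, then push the flaps.

Run:
```python
from h import *
from scipy.optimize import least_squares
c=calibration("wrist")
f=np.load("pics/mill.npz");W=cloud("",f["d"],(c,f["R"],f["t"]));x,y,z=np.moveaxis(W,-1,0)
r0=np.hypot(x-.4958,y+.2047)
m=(z>.1328)&(z<.138)&(r0>.041)&(r0<.053);P=W[m]
q=least_squares(lambda q:np.hypot(P[:,0]-q[0],P[:,1]-q[1])-q[2],[.4958,-.2047,.046],loss="soft_l1",f_scale=.002).x
print("collar",q,m.sum(), "hull circle",cv2.minEnclosingCircle((P[:,:2]*1000).astype(np.float32)))
a=np.degrees(np.arctan2(P[:,1]-q[1],P[:,0]-q[0]))
for c0 in(10,-170):
    b=(a-c0+180)%360-180; print("notch",c0,b[b<0].max(),b[b>0].min(), c0+(b[b<0].max()+b[b>0].min())/2)
f=np.load("pics/carton.npz");W=cloud("",f["d"],(c,f["R"],f["t"]));x,y,z=np.moveaxis(W,-1,0)
for s,n in((1,"L"),(-1,"R")):
    m=(z>.13)&(z<.19)&(abs(x-.485)<.09)&((y-.208)*s>.02)&((y-.208)*s<.1);P=W[m]
    # top edge line
    E=P[P[:,2]>np.percentile(P[:,2],97)-.003]
    k=np.polyfit(E[:,0],E[:,1],1)
    print(n,m.sum(),"edge y at .485",np.polyval(k,.485),"yaw",-np.degrees(np.arctan(k[0])),"z",E[:,2].mean(),"x range",P[:,0].min(),P[:,0].max())
m=(z>.116)&(z<.124)&(abs(x-.485)<.11)&(abs(y-.208)<.11)
print("rim",cv2.minAreaRect((W[m][:,:2]*1000).astype(np.float32)))
m=(z>.103)&(z<.113)&(np.hypot(x-.475,y-.2155)<.04);print("bartop",m.sum(),np.median(z[m]),cv2.minAreaRect((W[m][:,:2]*1000).astype(np.float32)))
m=(z>.07)&(z<.085)&(np.hypot(x-.475,y-.2155)<.05);P=W[m];print("skirt circ",cv2.minEnclosingCircle((P[:,:2]*1000).astype(np.float32)),np.median(P[:,2]))
```

```text
collar [ 0.49566104 -0.20468298  0.04605081] 2118 hull circle ((495.2132263183594, -204.56472778320312), 49.49103546142578)
notch 10 -11.40067112352304 10.57995849143623 9.589643683956595
notch -170 -11.341495567035281 10.425943223443511 -170.4577761717959
L 3996 edge y at .485 0.2591233746734689 yaw -3.0380584256035488 z 0.17537995902470843 x range 0.40284724120315507 0.5586457909846724
R 5130 edge y at .485 0.15974742433515066 yaw -3.0327304209681842 z 0.17329189749221227 x range 0.4091897257526434 0.5656189307677593
rim ((483.47003173828125, 207.9219512939453), (158.93389892578125, 164.36163330078125), 3.0953147411346436)
bartop 1235 0.10749228507070434 ((475.15594482421875, 215.53909301757812), (23.738046646118164, 55.45619583129883), 73.43360900878906)
skirt circ ((474.8694152832031, 215.78515625), 40.091461181640625) 0.0791357318897819
```

```bash
cat >> h.py <<'E'
def qy(deg): a=np.radians(deg)/2; return [0,np.cos(a),np.sin(a),0]
def pr(l=""):
    s=env.get_state();print(l,round(s["time"],2),s["tcp_pos"].round(4),s["force"].round(2),round(s["opening"],4))
C=np.array([.4835,.208,0]);a=np.radians(3.05);YH=np.array([-np.sin(a),np.cos(a),0])
E
python3 - <<'E'
from h import *
env.grip(0.0); pr("grip")
q=qy(3.05); N=env.nose_length; up=lambda p,z:[p[0],p[1],z+N]
env.reach(up(C,.20),q)
env.movel(up(C,.14),velocity=.15); pr("in")
for s in(1,-1):
    p=C+s*.091*YH
    print(env.movel(up(p,.14),velocity=.12,stop_force=30)); pr(s)
    if s>0: env.movel(up(C+.05*YH,.14),velocity=.2)
env.movel(up(C-.05*YH,.16),velocity=.15)
im,d=camera("scene");cv2.imwrite("pics/scene1.png",im);np.save("pics/scene1.npy",d);pr()
E
```

```text
grip 4.25 [0.485  0.2081 0.37  ] [-0.1  -0.74 -0.34] 0.0001
in 5.28 [0.4845 0.2086 0.2142] [-0.21 -0.02  0.91] 0.0001
True
1 5.77 [0.4814 0.2604 0.216 ] [-3.29 -2.16 12.72] 0.0003
False
-1 7.34 [0.4882 0.1176 0.2123] [ 0.12  0.21 -0.53] -0.0001
 7.84 [0.4859 0.1574 0.2322] [-0.42  0.12 -0.67] 0.0
```

View pics/scene1.png

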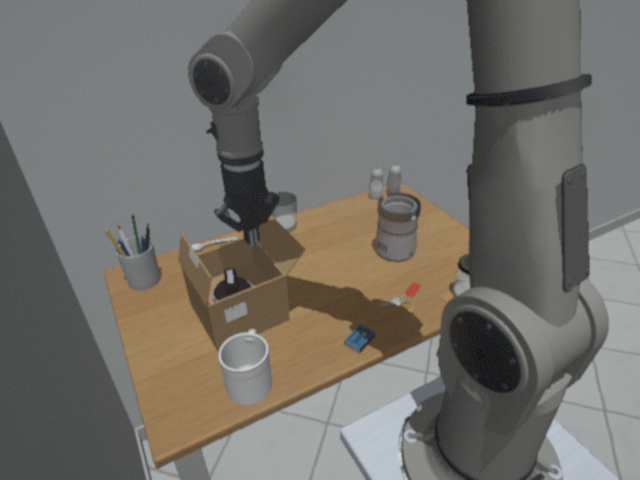

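The right flap is back. The left one stopped on force early, probably because its edge caught on the finger linkage. I'll retry with the tip higher and slower.

Run:
```python
from h import *
q=qy(3.05); N=env.nose_length; up=lambda p,z:[p[0],p[1],z+N]
env.movel(up(C+.02*YH,.157),velocity=.2)
pr("a")
print(env.movel(up(C+.085*YH,.157),velocity=.08,stop_force=30)); pr("L")
im,d=camera("scene");cv2.imwrite("pics/scene2.png",im);np.save("pics/scene2.npy",d);pr()
```

```text
a 8.34 [0.4823 0.2273 0.2289] [ 0.37 -0.64 -0.79] -0.0001
False
L 9.31 [0.4791 0.2924 0.2295] [-0.35 -0.05 -0.8 ] -0.0001
 9.36 [0.4792 0.2923 0.2295] [-0.85 -0.42  0.46] 0.0
```

View pics/scene2.png

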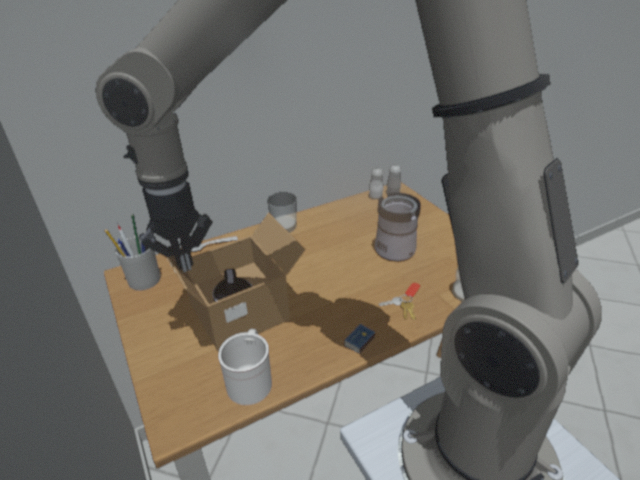

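Run:
```python
from h import *
L=np.array([.475,.2157,0])
env.movel([.482,.26,.30],velocity=.25)
env.reach([.475,.2157,.34],qy(-16.6)); env.grip(.055)
cm=cam("wrist"); im,d=camera("wrist");cv2.imwrite("pics/w2.png",im)
W=cloud("",d,cm);x,y,z=np.moveaxis(W,-1,0)
rel=W-C; v=rel@YH; u=rel@np.array([YH[1],-YH[0],0])
for s in(1,-1):
    m=(abs(u)<.06)&(s*v>.083)&(s*v<.16)&(z>.115)&(z<.2)
    if m.sum()<30: print(s,m.sum());continue
    P=np.c_[s*v[m]-.079,z[m]-.12]; k=np.polyfit(P[:,0],P[:,1],1)
    print(s,m.sum(),P.min(0),P.max(0),"angle",np.pi-np.arctan(k[0]))
m=(z>.103)&(z<.113)&(np.hypot(x-.475,y-.2155)<.04);print("bartop",m.sum(),np.median(z[m]),cv2.minAreaRect((W[m][:,:2]*1000).astype(np.float32)))
pr()
```

```text
1 7580 [0.00400889 0.00609685] [0.03004075 0.05819857] angle 2.025410373533492
-1 12119 [0.00400151 0.00209422] [0.04659557 0.04570779] angle 2.358768668272588
bartop 1509 0.1074961693442305 ((475.2211608886719, 215.7229461669922), (23.294198989868164, 54.36613464355469), 74.09979248046875)
 10.78 [0.475  0.2158 0.3399] [ 0.23 -0.   -0.1 ] 0.0549
```

View pics/w2.png

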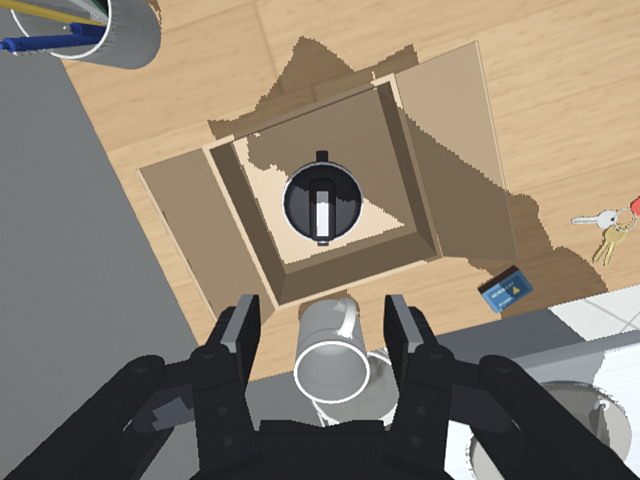

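Both flaps are past 1.75 (2.03 and 2.36 rad), and the lid hasn't moved. The picture shows the bar straight between the fingers at (322,205). Grasping now.

Run:
```python
from h import *
N=env.nose_length; x,y=.475,.2157
env.grip(.040)
env.movel([x,y,.105+N],velocity=.2,rot=qy(-16.3)); pr()
hit=env.movel([x,y,.072+N],velocity=.04,stop_force=6); pr(hit)
s=env.get_state();z=s["tcp_pos"][2]
if hit: env.movel([x,y,z+.004],velocity=.05)
print("tip",z-N)
env.grip(.015,80); pr("closed")
env.dwell(.2)
im,d=camera("wrist");cv2.imwrite("pics/w3.png",im)
```

```text
12.04 [0.4756 0.2162 0.1785] [ 1.15  0.05 -0.4 ] 0.0401
True 12.69 [0.4749 0.2156 0.1512] [-1.65 -1.77  8.61] 0.0403
tip 0.07858230695276039
closed 13.22 [0.4749 0.2157 0.1551] [-0.   -0.38  1.95] 0.0228
```

View pics/w3.png

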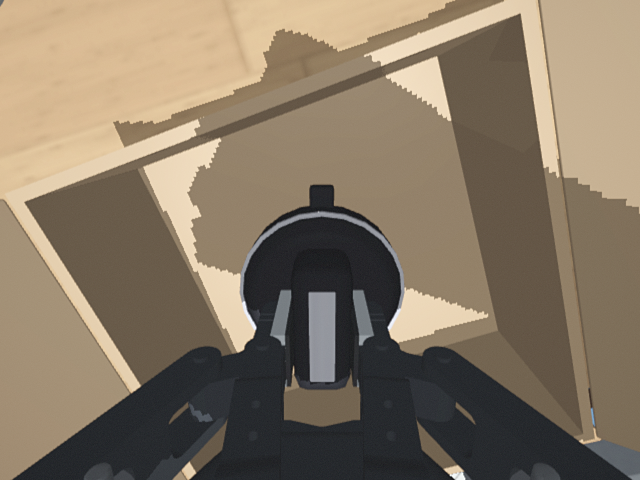

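The fingers hold the bar (opening 22.8 mm). The lug at (321,195) and the bar are in line with the tool. Next I'll lift and go above the mill.

Run:
```python
from h import *
env.movel([.4749,.2157,.31],velocity=.15); pr("lift")
env.movel([.4955,-.2047,.31],velocity=.25,rot=qy(9.57)); pr("over")
env.movel([.4955,-.2047,.1051+.145],velocity=.12); env.dwell(.3); pr("low")
for n in("wrist","scene"):
    cm=cam(n); im,d=camera(n);cv2.imwrite(f"pics/{n}4.png",im);np.savez(f"pics/{n}4.npz",d=d,R=cm[1],t=cm[2])
```

```text
lift 14.66 [0.4744 0.2154 0.309 ] [-0.53 -0.28 -1.72] 0.0228
over 16.49 [ 0.4956 -0.2036  0.31  ] [-0.55 -0.25 -2.19] 0.0226
low 17.44 [ 0.4958 -0.2048  0.2507] [ 0.01 -0.28 -1.74] 0.0231
```

View pics/wrist4.png

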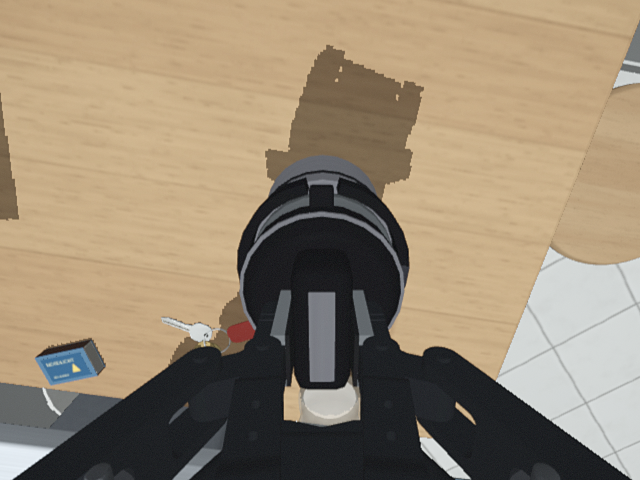

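View pics/scene4.png

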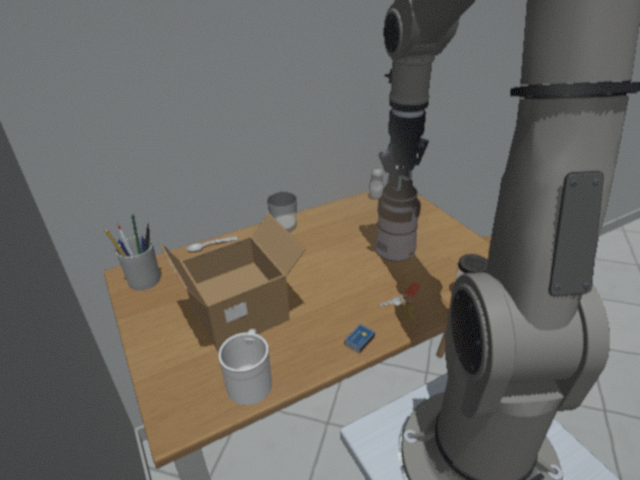

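The lug at (321,195) sits centred in the notch (306–338). Now lowering and pressing.

Run:
```python
from h import *
x,y=.4955,-.2047
for z,sf in((.2361,8),(.2315,15),(.2275,20),(.222,22)):
    h=env.movel([x,y,z],velocity=.03,stop_force=sf); env.dwell(.15); pr((z,h))
    if h and z>.2316: break
for n in("wrist","side"):
    cm=cam(n); im,d=camera(n);cv2.imwrite(f"pics/{n}5.png",im);np.savez(f"pics/{n}5.npz",d=d,R=cm[1],t=cm[2])
```

```text
(0.2361, False) 18.31 [ 0.4955 -0.2047  0.2361] [-0.39  0.02 -1.9 ] 0.0225
(0.2315, False) 18.76 [ 0.4958 -0.2048  0.2319] [-0.95  1.07  4.92] 0.0227
(0.2275, False) 19.19 [ 0.4958 -0.2048  0.2282] [-1.25  0.19  8.34] 0.0225
(0.222, True) 19.55 [ 0.4959 -0.2048  0.227 ] [-3.58  0.41 10.63] 0.0231
```

View pics/wrist5.png

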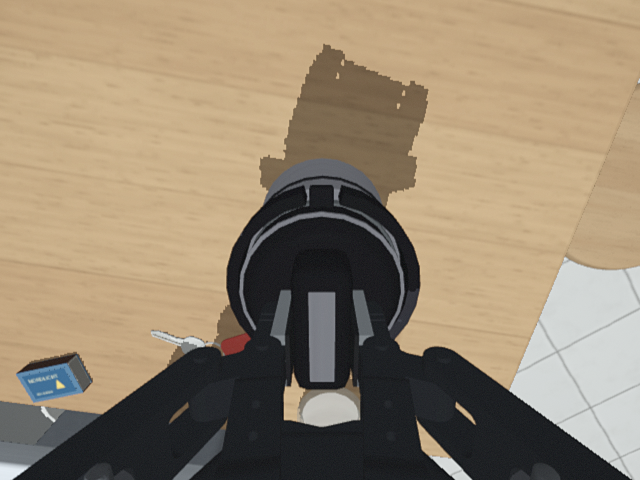

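Forces follow the spring curve (about 6.8 N at 4.2 mm, 10.2 N at 7.9 mm). It now stands on the stop with little margin, so I'll add a bit of steady push.

Run:
```python
from h import *
x,y=.4957,-.2047
for z in (.2264,.2257,.2250):
    h=env.movel([x,y,z],velocity=.01,stop_force=30); env.dwell(.3); pr((z,h))
    if env.get_state()["force"][2]>20 or h: break
env.dwell(.5);pr("hold")
for n in("wrist","scene"):
    cm=cam(n); im,d=camera(n);cv2.imwrite(f"pics/{n}6.png",im)
W=cloud("",d,cm);rel=W-C;v=rel@YH;u=rel@np.array([YH[1],-YH[0],0]);z=W[...,2]
for s in(1,-1):
    m=(abs(u)<.06)&(s*v>.083)&(s*v<.16)&(z>.122)&(z<.2)
    if m.sum()>30:
        P=np.c_[s*v[m]-.079,z[m]-.12];print(s,m.sum(),P.min(0),P.max(0))
```

```text
(0.2264, False) 20.2 [ 0.4959 -0.2048  0.2272] [-3.21  0.43  8.64] 0.0224
(0.2257, False) 20.75 [ 0.4959 -0.2048  0.227 ] [-4.28  1.26 14.88] 0.0225
(0.225, False) 21.3 [ 0.496  -0.2048  0.227 ] [-6.99  1.87 20.37] 0.0223
hold 21.8 [ 0.496  -0.2048  0.2269] [-6.37  1.39 19.82] 0.0225
1 362 [0.00405484 0.01011564] [0.03036121 0.05942496]
-1 1067 [0.00401423 0.00377384] [0.04402429 0.04693204]
```

Run:
```python
import cv2,numpy as np
a=cv2.imread("pics/wrist6.png")[120:320,200:450];b=cv2.imread("pics/scene6.png")
cv2.imwrite("pics/c6.png",np.hstack([cv2.resize(a,(400,320)),cv2.resize(b,(400,320))]))
```

```text
(no output)
```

View pics/c6.png

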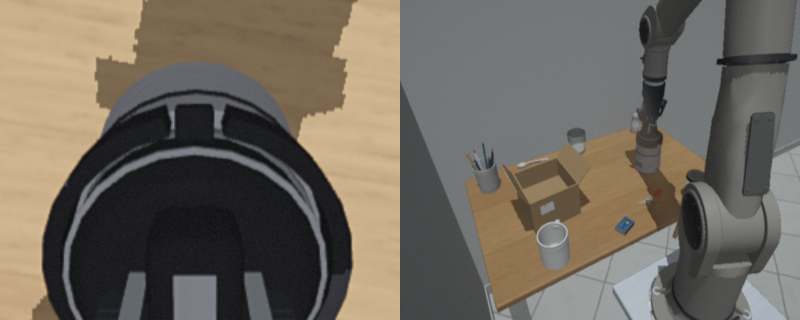

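The left half shows the lug sunk in the notch. The right half shows both flaps back and the mug and glass in place. The TCP holds at 0.227 m while the push rises to 20 N, so the lid is on the stop and not slipping. Handing in.

Run:
```python
from h import *
job.job_done(); pr("done")
```

```text
the job is handed in; nothing more can be done
the job is handed in; nothing more can be done
```

The job is done and handed in at about 22 s of the 48 s. Both flaps are open, the lid is in the mill with its lugs in the notches, and the gripper is still pressing it down on the stop.

- **Flaps:** I measured about 2.03 rad (left) and 2.36 rad (right), against the required 1.75. The first push on the left flap stopped early on force, probably with its edge caught on the finger linkage. A second push with the tip higher opened it. The last picture still shows both back.
- **Lid:** I gripped it by the bar at about 23 mm opening with 80 N. The lug on the side the wrist camera sees is visibly in its notch; I did not see the opposite one directly.
- **Press:** The tool went down 9.1 mm from the height where the lid should just rest on the ring. The force rose as the spring should, then the tool stopped moving at 0.227 m (underside about 122 mm) while the push grew to about 20 N. That means a firm stop and no slipping in the grip.
- **Mug, glass and jar:** The mug and glass look unmoved in the last picture. The jar is partly hidden by the arm there; nothing I did went near it, but I did not measure it again.

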